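# Nest the measuring cups in their drawer tray

### The job

Put the set of four measuring cups away in the shallow bamboo tray, nested biggest to smallest: first stand the red one in the tray with its handle lying lengthwise, then seat the yellow one in it, the green one in the yellow and the blue one in the green, one after the other. Each cup must sit fully down in the next with all the handles lined up one above another; leave the spice jar standing where it is, and let go of everything.

Things in the scene. Friction and masses are not known exactly. Their poses are not given: they have to be found in the camera images.
- cup_red: red measuring cup, largest of 4: bowl 98 mm across at the rim, 86 at the foot, 42 high, wall 2, floor 3. Origin on the underside plane; z up, +x from handle to bowl; bowl axis at x=+40. Handle 11 wide, 5 thick, top level with the rim, end at x=-80; grip near x=-35. Cups weigh 28 to 98 g, stand stably
- cup_yellow: yellow measuring cup, second largest of 4: bowl 69 mm across at the rim, 59 at the foot, 45.5 high, wall 2, floor 3. Origin on the underside plane; z up, +x from handle to bowl; bowl axis at x=+40. Handle 13 wide, 5 thick, top level with the rim, end at x=-80; grip near x=-35. Nested: origin 3 mm above the larger cup's, handle 1.5 above its handle: fingertips no lower than the underside
- cup_green: green measuring cup, third of 4: bowl 55.4 mm across at the rim, 46.6 at the foot, 49 high, wall 2, floor 3. Origin on the underside plane; z up, +x from handle to bowl; bowl axis at x=+40. Handle 15 wide, 5 thick, top level with the rim, end at x=-80; grip near x=-35. Nested: origin 3 mm above the larger cup's, handle 1.5 above its handle: fingertips no lower than the underside
- cup_blue: blue measuring cup, smallest of 4: bowl 47.2 mm across at the rim, 39.2 at the foot, 52.5 high, wall 2, floor 3. Origin on the underside plane; z up, +x from handle to bowl; bowl axis at x=+40. Handle 17 wide, 5 thick, top level with the rim, end at x=-80; grip near x=-35. Nested: origin 3 mm above the larger cup's, handle 1.5 above its handle: fingertips no lower than the underside
- tray: shallow open bamboo drawer tray, empty, fixed: 216 x 141 mm outside, walls 8 mm thick and 20 mm high, inner floor 200 x 125 mm at z = 8 mm. Origin: centre of its underside; x along its length, either end may be taken as front. The red cup is 169 mm long, so it is centred in the tray with its origin at the tray's centre, shifted under 5 mm
- spice_jar: loose spice jar with terracotta body, paper label and dark lid, 44 mm in diameter, 78 mm high, a bystander among the cups; not to be moved. Origin: centre of its underside
- scale: digital kitchen scale with a steel platform, 210 x 150 x 21 mm, a fixed bystander. Origin: centre of its underside, x along its length
- pepper_mill: dark mill, a turned wooden bystander 54 mm in diameter and 137 mm high, fixed. Origin: centre of its underside
- salt_mill: pale mill, a turned wooden bystander 54 mm in diameter and 137 mm high, fixed. Origin: centre of its underside
Mind the look-alikes: they are no part of the job. What is shaped like the cup_red but brown is not meant.

How it is judged:
By the outcome, as a careful person would: the job done as asked, in the order asked, and still so for the second after the job is handed in, with the robot touching nothing.
It also fails if it takes over 120 s, if anything falls off the work surface, if the arm or the gripper's body presses on something with over 40 N, if the wrist force passes 120 N, or if a joint passes its speed limit or range.

### The arm

A 7-joint arm with a two-finger parallel gripper is mounted at the origin on the work surface. World frame = base frame: x ahead of the robot, y to its left, z up, the work surface at z = 0. Lengths are in mm, angles in rad, forces in N, time in s.
With the tool pointing down it reaches from about 425 to 950 mm from the base axis. Payload 4.7 kg.
Tool frame: the origin (TCP) lies at the very end of the fingers, on their centre line; the grasp point (between the pads) lies 19 mm behind it; x points along the fingers, z is the direction in which the jaws open and shut, and the axes are right-handed (so a half turn about x gives the same grasp; the last joint's range is limited). The gripper opens to 85 mm and grips with 20 to 120 N. Pads are 22 mm wide; open, the fingers measure 114 mm over their backs; the gripper's body (76 mm by 85 mm) begins 54 mm behind the grasp point. The pads swing forward as they close: fully open they stand 13 mm farther back than shut.
Start: joints at [-1.238, 0.469, -0.049, 1.532, 0.024, 1.141, -0.082], TCP at [238.883, 631.335, 231.335] pointing down, gripper open.
Joint ranges: [-2.59, 2.59], [-0.33, 1.99], [-1.39, 1.29], [0.1, 2.45], [-1.04, 4.18], [0.21, 1.99], [-2.66, 2.66]. Speed limits (rad/s): [2.57, 2.57, 3.14, 3.14, 3.14, 3.14, 3.14].

### API

Orientations are given as [roll, pitch, yaw] about the fixed x, y, z axes, in that order (R = Rz(yaw) Ry(pitch) Rx(roll)).
In Python, from workcell import robot gives the robot as it stands. The module is installed in compiled form; this text tells all that it offers.
- The arm moves only by the tool play_rows, never from a script. Its argument "rows" is a list of rows, each a list of 2 entries, a list of its own where there are three numbers: the shift along the tool's x, y, z in cm, then the turn, a rotation vector about the tool's x, y, z in degrees. A call has 1 to 20 rows; each row is the pose to reach, as a shift and turn from the pose measured when the call began, along the tool's axes at that moment; what a row does not reach only later rows make up. A row lasts 1/12 s, in which the tool goes at most 41.7 mm and 7.16 degrees, less where a joint would pass 70% of its speed; a pose out of reach is approached as far as the arm can. A call with a gripper value outside its range is refused whole. "hand" is the closure, from 0 (fully open) to 1 (shut), set as the call begins (left out, the last holds). The fingers move at their own pace and stop on an object; "newtons" is the grip in N (left out, the last holds). Time passes only in rows, so rows that repeat a pose let the fingers close. It gives the time, the measured TCP pose, the force and the opening at its end, in the units of the state.
- robot.get_obs(): the state, without advancing time (a new reading comes with each control period).
- robot.get_image(name): name is "side" or "top" or "wrist"; returns a dict with "pixels" (420x560x3 uint8, red, green, blue), "range_z" (420x560 float32, mm along the optical axis (not along the pixel's ray), 0 where there is no reading), "vertical_fov" (degrees; the focal length in pixels is half the picture's height over the tangent of half this angle, whatever the lens; pixels are square), "cx", "cy" (the principal point, pixels), "R" (3x3) and "t" (3): a world point X has camera coordinates R X + t; the wrist camera has in their place "tool_from_camera" (4x4, takes a point from camera to tool coordinates, whose origin is the TCP and whose axes are the tool frame's). Camera axes: x right, y down, z forward; pixel columns grow to the right and rows downward; lengths in mm; the calibration is good to about 2 mm. The wrist camera is an equidistant fisheye: a pixel r from the principal point sees the ray r / f radians off the axis. A picture is of the moment at which its call begins: read the wrist's pose just before it.
- robot.close_job(): hands the job in, once; it reports no verdict.
The state is a dict: "t": time; "joint_pos": joint angles; "joint_velocities": joint speeds; "joint_efforts": joint torques, N m; "ee_pos": TCP position; "ee_rot": TCP orientation; "wrist_force": force on the tool from outside, world axes, zero at the start; "ft_torque": the same for the moment, N m; "grip_width": finger opening in mm.
Only numpy, scipy, OpenCV 4.12 (cv2) and the standard library are available. Lean on these libraries where they do the work, as an engineer would, in place of code of your own. Each camera call takes 0.05 s, during which the arm holds its last target. There are 200 camera calls.

## Working session

There is one attempt and no reset: what is moved stays moved. The work goes in short steps, Python scripts to look and compute and a tool call to move; the robot and the scene stay as the last step left them, time stands still between calls to the robot, and variables do not carry over. Pictures are saved under pics/ and viewed, about 12 in all and at most 16, crops included, and the job is handed in when it is done.

Besides the shell and the picture viewer there is one more tool, called after ">>>" as name(argument=value, ...), one argument or row to a line, values as JSON. play_rows: Moves the arm, as the interface text tells. Its arguments: {"type":"object","properties":{"rows":{"type":"array","items":{"type":"array"}},"hand":{"type":"number"},"newtons":{"type":"number"}},"required":["rows"]}

```bash
mkdir -p pics; cat > h.py <<'E'
import numpy as np, cv2
from scipy.spatial.transform import Rotation as Ro
from workcell import robot
def cam(n):
    im=robot.get_image(n); return im
def cloud(im):
    h,w=im['range_z'].shape; f=h/2/np.tan(np.radians(im['vertical_fov'])/2)
    v,u=np.mgrid[:h,:w]; z=im['range_z']
    P=np.stack([(u-im['cx'])/f*z,(v-im['cy'])/f*z,z],-1)
    return (P-np.array(im['t']))@np.array(im['R'])
def save(im,n): cv2.imwrite('pics/'+n,im['pixels'][:,:,::-1])
E
python3 - <<'E'
from h import *
o=robot.get_obs(); print(o)
for n in ['top','side']:
    im=cam(n); save(im,n+'0.png'); np.savez(n+'0.npz',P=cloud(im),rgb=im['pixels'],R=im['R'],t=im['t'],z=im['range_z'],fov=im['vertical_fov'],c=[im['cx'],im['cy']])
    print(n,im['R'],im['t'],im['vertical_fov'],im['cx'],im['cy'])
E
```

```text
{'t': 0.0, 'joint_pos': array([-1.23788907,  0.46947151, -0.04858348,  1.5336825 ,  0.0241326 ,
        1.14097359, -0.08227851]), 'joint_velocities': array([ 0.00042674,  0.001227  , -0.00022867, -0.00192332,  0.00163072,
       -0.0005506 , -0.00103327]), 'joint_efforts': array([ 7.31944019e-04, -5.10297203e+01, -4.66918980e-02, -2.37717837e+01,
        1.05695799e-02,  7.37284689e-03, -1.01524071e-05]), 'ee_pos': array([238.72844746, 630.76396372, 230.24594398]), 'ee_rot': array([-3.08782086,  1.56884803, -1.87877554]), 'wrist_force': array([ 0.52673083,  0.10166455, -0.03211153]), 'ft_torque': array([ 0.03491227, -0.02233356, -0.03716957]), 'grip_width': 85.42391238144725}
top [[-0.08332279 -0.99652023 -0.00217987]
 [-0.97544386  0.08200766 -0.20441142]
 [ 0.20387888 -0.01490578 -0.97888264]] [ 33.48475504 471.14513683 924.14350341] 54.16795947736027 279.32322887276155 211.31255910377087
side [[-0.99980922 -0.01843972 -0.00644255]
 [-0.01029655  0.77783228 -0.62838756]
 [ 0.01659851 -0.62820134 -0.77787375]] [ 453.76285365   44.87786478 1123.37005214] 48.25692070266183 280.99617034249275 210.36364962535922
```

View pics/top0.png

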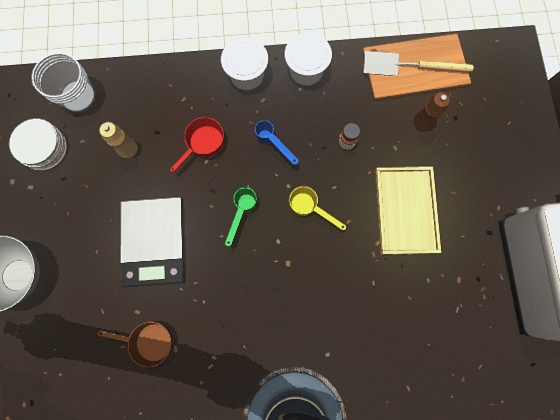

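View pics/side0.png

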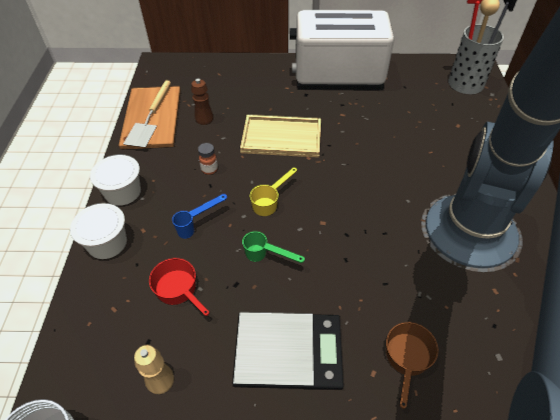

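```bash
cat >> h.py <<'E'
from scipy.optimize import minimize, least_squares
from scipy.spatial import cKDTree
CUPS=dict(red=(49,42,11),yellow=(34.5,45.5,13),green=(27.7,49,15),blue=(23.6,52.5,17))
def hue(rgb,c):
    H=cv2.cvtColor(np.ascontiguousarray(rgb),cv2.COLOR_RGB2HSV); h,s,v=[H[...,i].astype(int) for i in range(3)]
    m={'red':((h<4)|(h>175))&(v>110),'yellow':(h>26)&(h<34)&(s>200),'green':(h>50)&(h<80),'blue':(h>100)&(h<128)&(s>150)}[c]
    return m&(s>130)&(v>50)
def model(c):
    R,H,w=CUPS[c]; pts=[]
    a=np.linspace(0,2*np.pi,180)
    for r in (R,R-1,R-2): pts.append(np.c_[40+r*np.cos(a),r*np.sin(a)])
    X,Y=np.meshgrid(np.arange(-79.5,40-R,1.),np.arange(-w/2+.5,w/2,1.)); pts.append(np.c_[X.ravel(),Y.ravel()])
    return np.vstack(pts)
def fitpts(Q,c,init=None):
    M=model(c); best=None
    K=cKDTree(Q); 
    if init is None:
        m=Q.mean(0); inits=[(m[0],m[1],a) for a in np.arange(0,2*np.pi,np.pi/6)]
    else: inits=[init]
    KM=cKDTree(M)
    def cost(p):
        x,y,a=p; R=np.array([[np.cos(a),-np.sin(a)],[np.sin(a),np.cos(a)]])
        d1=K.query(M@R.T+[x,y])[0]; d2=KM.query((Q-[x,y])@R)[0]
        return np.mean(np.minimum(d1,12)**2)+np.mean(np.minimum(d2,12)**2)
    for i in inits:
        r=minimize(cost,i,method='Nelder-Mead',options=dict(initial_simplex=np.array(i)+np.array([[0,0,0],[15,0,0],[0,15,0],[0,0,.3]])))
        if best is None or r.fun<best.fun: best=r
    return best.x,best.fun
def fitcup(P,rgb,c,z0=0,tol=4,init=None):
    m=hue(rgb,c)&(np.abs(P[...,2]-z0-CUPS[c][1])<tol)&(np.hypot(P[...,0],P[...,1])<1100)
    Q=P[m][:,:2]
    return (*fitpts(Q,c,init),len(Q),P[m][:,2].mean())
E
cat > m.py <<'E'
from h import *
for n in ['top','side']:
    d=np.load(n+'0.npz'); P,rgb=d['P'],d['rgb']
    for c in CUPS:
        x,f,k,z=fitcup(P,rgb,c); print(n,c,x[:2].round(1),np.degrees(x[2]).round(1)%360,round(f,2),k,round(z,1))
    H=cv2.cvtColor(rgb,cv2.COLOR_RGB2HSV)
    box=dict(top=(365,455,155,265),side=(230,335,105,165))[n]
    z=P[...,2]; m=np.zeros(z.shape,bool); m[box[2]:box[3],box[0]:box[1]]=1
    m1=m&(z>15)&(z<26); r=cv2.minAreaRect(P[m1][:,:2].astype(np.float32)); print('tray',r, P[m1][:,2].mean())
    # table level
    print('table z',np.median(z[(np.abs(z)<15)]))
    box=dict(top=(335,362,118,155),side=(195,222,138,178))[n]
    m[:]=0; m[box[2]:box[3],box[0]:box[1]]=1; m1=m&(z>70)&(z<86); print('jar',P[m1].mean(0).round(1),m1.sum())
    for nm,b in dict(top=dict(pm=(424,452,88,120),sm=(96,140,118,160)),side=dict(pm=(188,216,75,128),sm=(130,176,340,395)))[n].items():
        m[:]=0; m[b[2]:b[3],b[0]:b[1]]=1; m1=m&(z>120)&(z<145); print(nm,P[m1].mean(0).round(1))
E
python3 m.py
```

```text
top red [653.2 192.9] 315.5 2.51 218 41.4
top yellow [457.9 -75.5] 252.0 128.33 1 42.1
top green [474.   89.7] 335.9 1.79 280 48.9
top blue [649.3  -9.7] 37.2 1.86 313 52.2
tray ((457.93133544921875, -320.111572265625), (142.35797119140625, 216.88502502441406), 86.34523010253906) 19.718571659486326
table z 0.11461491911048131
jar [ 647.3 -193.3   77.7] 217
pm [ 684.7 -397.   127.8]
sm [676.7 367.  127. ]
side red [654.8 195.3] 315.7 1.72 330 40.7h.py:29: RuntimeWarning: Mean of empty slice.
  m=Q.mean(0); inits=[(m[0],m[1],a) for a in np.arange(0,2*np.pi,np.pi/6)]
  ret = um.true_divide(
Traceback (most recent call last):
  File "m.py", line 5, in <module>
    x,f,k,z=fitcup(P,rgb,c); print(n,c,x[:2].round(1),np.degrees(x[2]).round(1)%360,round(f,2),k,round(z,1))
            ~~~~~~^^^^^^^^^
  File "h.py", line 43, in fitcup
    return (*fitpts(Q,c,init),len(Q),P[m][:,2].mean())
             ~~~~~~^^^^^^^^^^
  File "h.py", line 37, in fitpts
    r=minimize(cost,i,method='Nelder-Mead',options=dict(initial_simplex=np.array(i)+np.array([[0,0,0],[15,0,0],[0,15,0],[0,0,.3]])))
  File "h.py", line 34, in cost
    d1=K.query(M@R.T+[x,y])[0]; d2=KM.query((Q-[x,y])@R)[0]
       ~~~~~~~^^^^^^^^^^^^^
  File "scipy/spatial/_ckdtree.pyx", line 794, in scipy.spatial._ckdtree.cKDTree.query
ValueError: 'x' must be finite, check for nan or inf values
```

```bash
sed -i "s/(h>26)&(h<34)&(s>200)/(h>24)\&(h<36)\&(s>185)/" h.py; python3 - <<'E'
from h import *
d=np.load('top0.npz');H=cv2.cvtColor(d['rgb'],cv2.COLOR_RGB2HSV);print(H[202,304],H[192,300],H[222,340],H[210,400])
E
python3 m.py
```

```text
[ 31 170 237] [ 24 190 118] [ 30 174 205] [ 32  65 239]
top red [653.2 192.9] 315.5 2.51 218 41.4
top yellow [468.2 -92.8] 46.7 65.85 19 44.2
top green [474.   89.7] 335.9 1.79 280 48.9
top blue [649.3  -9.7] 37.2 1.86 313 52.2
tray ((457.93133544921875, -320.111572265625), (142.35797119140625, 216.88502502441406), 86.34523010253906) 19.718571659486326
table z 0.11461491911048131
jar [ 647.3 -193.3   77.7] 217
pm [ 684.7 -397.   127.8]
sm [676.7 367.  127. ]
side red [654.8 195.3] 315.7 1.72 330 40.7h.py:29: RuntimeWarning: Mean of empty slice.
  m=Q.mean(0); inits=[(m[0],m[1],a) for a in np.arange(0,2*np.pi,np.pi/6)]
  ret = um.true_divide(
Traceback (most recent call last):
  File "m.py", line 5, in <module>
    x,f,k,z=fitcup(P,rgb,c); print(n,c,x[:2].round(1),np.degrees(x[2]).round(1)%360,round(f,2),k,round(z,1))
            ~~~~~~^^^^^^^^^
  File "h.py", line 43, in fitcup
    return (*fitpts(Q,c,init),len(Q),P[m][:,2].mean())
             ~~~~~~^^^^^^^^^^
  File "h.py", line 37, in fitpts
    r=minimize(cost,i,method='Nelder-Mead',options=dict(initial_simplex=np.array(i)+np.array([[0,0,0],[15,0,0],[0,15,0],[0,0,.3]])))
  File "h.py", line 34, in cost
    d1=K.query(M@R.T+[x,y])[0]; d2=KM.query((Q-[x,y])@R)[0]
       ~~~~~~~^^^^^^^^^^^^^
  File "scipy/spatial/_ckdtree.pyx", line 794, in scipy.spatial._ckdtree.cKDTree.query
ValueError: 'x' must be finite, check for nan or inf values
```

```bash
sed -i "s/(h>24)&(h<36)&(s>185)/(h>22)\&(h<38)\&(s>140)/" h.py; python3 m.py
```

```text
top red [653.2 192.9] 315.5 2.51 218 41.4
top yellow [469.9 -95.8] 50.2 1.67 278 45.4
top green [474.   89.7] 335.9 1.79 280 48.9
top blue [649.3  -9.7] 37.2 1.86 313 52.2
tray ((457.93133544921875, -320.111572265625), (142.35797119140625, 216.88502502441406), 86.34523010253906) 19.718571659486326
table z 0.11461491911048131
jar [ 647.3 -193.3   77.7] 217
pm [ 684.7 -397.   127.8]
sm [676.7 367.  127. ]
side red [654.8 195.3] 315.7 1.72 330 40.7
side yellow [472.5 -93.5] 50.3 2.75 213 43.8
side green [476.3  92. ] 336.3 1.91 306 47.7
side blue [651.7  -7.4] 37.4 2.36 275 51.1
tray ((460.2869873046875, -317.4172668457031), (147.9051055908203, 215.65208435058594), 86.05398559570312) 18.149960268833794
table z -1.159523083396162
jar [ 650.5 -189.    76.2] 156
pm [ 689.  -392.8  126.2]
sm [679.4 373.1 126.7]
```

```bash
cat >> h.py <<'E'
def pose():
    o=robot.get_obs(); return np.array(o['ee_pos']),Ro.from_euler('xyz',o['ee_rot']).as_matrix(),o
def rows(x,y,z,a,flip=None):
    """print shift cm / rotvec deg to put TCP at xyz, pointing down, jaws across a cup with yaw a(deg)"""
    p,R,o=pose(); a=np.radians(a); best=None
    for s in ((1,-1) if flip is None else (flip,)):
        zt=s*np.array([-np.sin(a),np.cos(a),0]); xt=np.array([0,0,-1.]); T=np.c_[xt,np.cross(zt,xt),zt]
        rv=Ro.from_matrix(R.T@T).as_rotvec(degrees=True)
        if best is None or np.linalg.norm(rv)<np.linalg.norm(best[0]): best=(rv,s)
    sh=R.T@(np.array([x,y,z])-p)/10
    print('ROW',sh.round(2).tolist(),best[0].round(1).tolist(),'flip',best[1],'nrows>',round(max(np.linalg.norm(sh)/4.17,np.linalg.norm(best[0])/7.16),1), 'j',o['joint_pos'].round(2),'F',o['wrist_force'].round(1),'t',round(o['t'],1),'w',round(o['grip_width'],1))
def wrist():
    p,R,o=pose(); im=robot.get_image('wrist'); h,w=im['range_z'].shape
    f=h/2/np.tan(np.radians(im['vertical_fov'])/2); v,u=np.mgrid[:h,:w]; dx,dy=u-im['cx'],v-im['cy']; r=np.hypot(dx,dy); th=r/f
    ph=np.arctan2(dy,dx); z=im['range_z']; k=z*np.tan(np.minimum(th,1.5))
    C=np.stack([k*np.cos(ph),k*np.sin(ph),z],-1); T=np.array(im['tool_from_camera'])
    X=C@T[:3,:3].T+T[:3,3]; return X@R.T+p, im
E
python3 - <<'E'
from h import *
print(robot.get_image('wrist')['tool_from_camera'].round(2))
rows(600,190,200,-44.5)
E
```

```text
[[  -0.     -0.3     0.95 -143.17]
 [   0.     -0.95   -0.3    77.31]
 [   1.      0.      0.      1.05]
 [   0.      0.      0.      1.  ]]
ROW [3.09, -49.39, -28.44] [23.8, -0.1, 0.0] flip 1 nrows> 13.7 j [-1.24  0.47 -0.05  1.53  0.02  1.14 -0.08] F [-0.2  0.2  0.3] t 0.1 w 85.4
```

```bash
python3 - <<'E'
from h import *
rows(628,217,130,-44.5)
E
```

```text
ROW [10.09, -51.05, -24.91] [23.8, -0.1, 0.0] flip 1 nrows> 13.8 j [-1.24  0.47 -0.05  1.53  0.02  1.14 -0.08] F [-0.2  0.2  0.3] t 0.1 w 85.4
```

>>> play_rows(
  rows=[
    [[3, -51, -24.9], [23.8, 0, 0]],
    [[3, -51, -24.9], [23.8, 0, 0]],
    [[3, -51, -24.9], [23.8, 0, 0]],
    [[3, -51, -24.9], [23.8, 0, 0]],
    [[3, -51, -24.9], [23.8, 0, 0]],
    [[3, -51, -24.9], [23.8, 0, 0]],
    [[3, -51, -24.9], [23.8, 0, 0]],
    [[3, -51, -24.9], [23.8, 0, 0]],
    [[3, -51, -24.9], [23.8, 0, 0]],
    [[3, -51, -24.9], [23.8, 0, 0]],
    [[3, -51, -24.9], [23.8, 0, 0]],
    [[3, -51, -24.9], [23.8, 0, 0]],
    [[3, -51, -24.9], [23.8, 0, 0]],
    [[3, -51, -24.9], [23.8, 0, 0]],
    [[10, -51, -24.9], [23.8, 0, 0]],
    [[10, -51, -24.9], [23.8, 0, 0]],
    [[10, -51, -24.9], [23.8, 0, 0]],
    [[10, -51, -24.9], [23.8, 0, 0]],
    [[10, -51, -24.9], [23.8, 0, 0]],
    [[10, -51, -24.9], [23.8, 0, 0]],
  ],
  hand=0.5,
)

```text
t: 1.82
ee_pos: [628.8, 218.4, 133.4]
ee_rot: [-0.706, 1.567, 0.089]
wrist_force: [-0.1, 0.3, 1.2]
grip_width: 42.7
```

```bash
cat > look.py <<'E'
from h import *
import sys
c=sys.argv[1]; z0=float(sys.argv[2]) if len(sys.argv)>2 else 0
P,im=wrist(); save(im,'w_%s.png'%(sys.argv[3] if len(sys.argv)>3 else c))
x,f,k,z=fitcup(P,im['pixels'],c,z0=z0,tol=5); a=np.degrees(x[2])
print(c,x[:2].round(1),(a+180)%360-180,round(f,2),k,'ztop',round(z,1))
g=x[:2]-35*np.array([np.cos(x[2]),np.sin(x[2])]); print('grip',g.round(1))
print('pose',pose()[0]); rows(g[0],g[1],z0+CUPS[c][1]-5,a)
E
python3 look.py red
```

```text
red [655.4 195.5] -44.26430966155658 16.82 2068 ztop 41.8
grip [630.3 220. ]
pose [628.76069571 218.31885241 133.38595955]
ROW [9.64, 0.03, 0.2] [-0.2, 0.1, 0.1] flip 1 nrows> 2.3 j [-0.52  0.54  0.18  1.67 -0.11  0.94  0.49] F [-0.4 -0.4 -0.5] t 1.9 w 42.6
```

View pics/w_red.png

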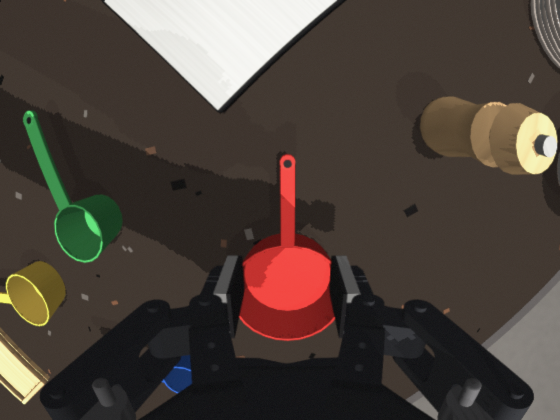

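>>> play_rows(
  rows=[
    [[4, 0, 0.2], [-0.2, 0, 0]],
    [[7, 0, 0.2], [-0.2, 0, 0]],
    [[9, 0, 0.2], [-0.2, 0, 0]],
    [[10.3, 0, 0.2], [-0.2, 0, 0]],
    [[10.3, 0, 0.2], [-0.2, 0, 0]],
    [[10.3, 0, 0.2], [-0.2, 0, 0]],
    [[10.3, 0, 0.2], [-0.2, 0, 0]],
  ],
)

```text
t: 2.45
ee_pos: [632.1, 220.4, 32.5]
ee_rot: [-0.571, 1.564, 0.227]
wrist_force: [-0.2, -0.3, 0.1]
grip_width: 43.1
```

>>> play_rows(
  rows=[
    [[0, 0, 0], [0, 0, 0]],
    [[0, 0, 0], [0, 0, 0]],
    [[0, 0, 0], [0, 0, 0]],
    [[0, 0, 0], [0, 0, 0]],
    [[0, 0, 0], [0, 0, 0]],
    [[0, 0, 0], [0, 0, 0]],
    [[0, 0, 0], [0, 0, 0]],
    [[0, 0, 0], [0, 0, 0]],
  ],
  hand=1,
  newtons=60,
)

```text
t: 3.12
ee_pos: [632.9, 220.9, 33.8]
ee_rot: [-0.505, 1.562, 0.293]
wrist_force: [-0.3, 0.3, 6.4]
grip_width: 8.6
```

>>> play_rows(
  rows=[
    [[-2, 0, 0], [0, 0, 0]],
    [[-5, 0, 0], [0, 0, 0]],
    [[-9, 0, 0], [0, 0, 0]],
    [[-13, 0, 0], [0, 0, 0]],
    [[-15, 0, 0], [0, 0, 0]],
    [[-15, 0, 0], [0, 0, 0]],
    [[-15, 0, 0], [0, 0, 0]],
  ],
)

```text
t: 3.7
ee_pos: [631.8, 220.6, 184.8]
ee_rot: [-0.462, 1.56, 0.336]
wrist_force: [-0.1, -0.0, -2.5]
grip_width: 8.6
```

```bash
python3 - <<'E'
from h import *
p,R,o=pose(); print(p,o['ee_rot'])
a=np.radians(-3.8); g=np.array([460,-317.4])-35*np.array([np.cos(a),np.sin(a)]); print(g)
rows(g[0],g[1],170,-3.8)
E
```

```text
[631.81178716 220.63076987 184.84222654] [-0.46171026  1.55968935  0.33642019]
[ 425.07694861 -315.08041349]
ROW [1.07, -22.59, -52.8] [-40.5, 0.4, 0.5] flip 1 nrows> 13.8 j [-0.53  0.49  0.19  1.62 -0.1   1.03  0.48] F [-0.1 -0.  -2.5] t 3.7 w 8.6
```

>>> play_rows(
  rows=[
    [[1, -22.6, -52.8], [-40.5, 0, 0]],
    [[1, -22.6, -52.8], [-40.5, 0, 0]],
    [[1, -22.6, -52.8], [-40.5, 0, 0]],
    [[1, -22.6, -52.8], [-40.5, 0, 0]],
    [[1, -22.6, -52.8], [-40.5, 0, 0]],
    [[1, -22.6, -52.8], [-40.5, 0, 0]],
    [[1, -22.6, -52.8], [-40.5, 0, 0]],
    [[1, -22.6, -52.8], [-40.5, 0, 0]],
    [[1, -22.6, -52.8], [-40.5, 0, 0]],
    [[1, -22.6, -52.8], [-40.5, 0, 0]],
    [[1, -22.6, -52.8], [-40.5, 0, 0]],
    [[1, -22.6, -52.8], [-40.5, 0, 0]],
    [[1, -22.6, -52.8], [-40.5, 0, 0]],
    [[1, -22.6, -52.8], [-40.5, 0, 0]],
    [[1, -22.6, -52.8], [-40.5, 0, 0]],
    [[1, -22.6, -52.8], [-40.5, 0, 0]],
    [[1, -22.6, -52.8], [-40.5, 0, 0]],
  ],
)

```text
t: 5.12
ee_pos: [424.4, -313.8, 169.0]
ee_rot: [-0.82, 1.561, 0.685]
wrist_force: [0.5, 1.0, -1.6]
grip_width: 8.4
```

```bash
cat > held.py <<'E'
from h import *
import sys
c=sys.argv[1]; P,im=wrist(); save(im,sys.argv[2]+'.png'); np.savez('wl.npz',P=P,rgb=im['pixels'])
p,R,o=pose(); print('pose',p.round(1),o['ee_rot'].round(3),'w',o['grip_width'].round(1),o['wrist_force'].round(1))
m=hue(im['pixels'],c)&(np.linalg.norm(P[...,:2]-p[:2],axis=-1)<150)
Q=(P[m]-p)@R; hy=Q[Q[:,1]>12]; ax=hy
# top handle: the nearest-to-camera points; line fit in tool frame
b=ax[(ax[:,1]>14)&(np.abs(ax[:,2])<14)]
for lo in range(14,60,8):
    s=b[(b[:,1]>=lo)&(b[:,1]<lo+8)]
    if len(s): print('y',lo,'n',len(s),'z mid',((s[:,2].min()+s[:,2].max())/2).round(2),'x(down)',np.median(s[:,0]).round(2))
print('handle end y',b[:,1].max().round(1), np.percentile(b[:,1],99.5).round(1))
E
python3 held.py red wh_red
```

```text
Traceback (most recent call last):
  File "held.py", line 4, in <module>
    p,R,o=pose(); print('pose',p.round(1),o['ee_rot'].round(3),'w',o['grip_width'].round(1),o['wrist_force'].round(1))
                                                                   ^^^^^^^^^^^^^^^^^^^^^
AttributeError: 'float' object has no attribute 'round'
```

View pics/wh_red.png

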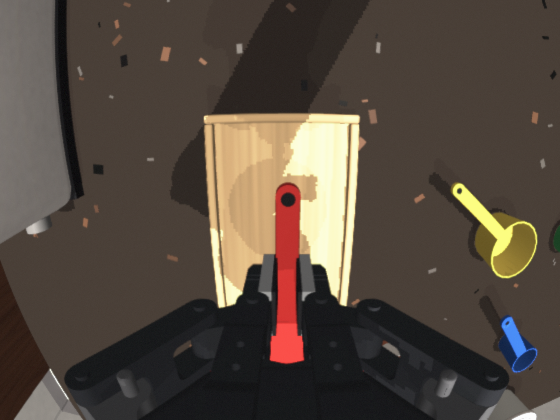

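```bash
sed -i "s/o\['grip_width'\].round(1)/round(o['grip_width'],1)/" held.py; cat > tray.py <<'E'
from h import *
d=np.load('wl.npz'); P,rgb=d['P'],d['rgb']; z=P[...,2]
H=cv2.cvtColor(rgb,cv2.COLOR_RGB2HSV).astype(int)
n=(np.abs(P[...,0]-459)<140)&(np.abs(P[...,1]+318)<110)
m=n&(z>16.5)&(z<23)&(H[...,1]<140)&(H[...,0]>10)&(H[...,0]<40)
Q=P[m]; print(len(Q),Q.min(0).round(1),Q.max(0).round(1),np.median(Q[:,2]).round(1),cv2.minAreaRect(Q[:,:2].astype(np.float32)))
f=n&(z>4)&(z<12); print('floor',np.median(z[f]))
# edges: lines of outer left/right walls at near-end region
L=[];
for lo in range(345,470,12):
    s=Q[(Q[:,0]>=lo)&(Q[:,0]<lo+12)]
    if len(s)>5: print(lo,s[:,1].min().round(1),s[:,1].max().round(1),len(s))
E
python3 held.py red wh_red2; python3 tray.py
```

```text
pose [ 425.5 -313.1  169.7] [-0.956  1.56   0.552] w 8.5 [-0.1 -0.4 -1. ]
y 14 n 367 z mid 1.23 x(down) -7.93
y 22 n 388 z mid 1.23 x(down) -8.05
y 30 n 350 z mid 1.22 x(down) -8.15
y 38 n 269 z mid 1.44 x(down) -8.3
handle end y 77.3 77.3
4346 [ 347.7 -394.8   16.5] [ 556.4 -242.1   22.7] 20.2 ((453.4822692871094, -318.3038330078125), (142.25701904296875, 203.98834228515625), 86.37684631347656)
floor 8.462719746794932
345 -382.3 -244.1 798
357 -383.4 -242.1 677
369 -383.4 -242.5 226
381 -385.2 -243.7 238
393 -385.1 -243.9 212
405 -385.6 -244.9 204
417 -387.1 -244.9 216
429 -387.8 -246.0 213
441 -388.6 -247.0 210
453 -389.5 -248.1 198
465 -390.1 -249.0 182
```

```bash
python3 - <<'E'
from h import *
rows(425.5,-317.4,60,-3.85)
E
```

```text
ROW [10.97, 0.07, -0.49] [0.2, 0.3, 0.5] flip 1 nrows> 2.6 j [ 0.37  0.3   0.23  1.96 -0.1   0.89  2.16] F [-0.1 -0.4 -1. ] t 5.2 w 8.5
```

>>> play_rows(
  rows=[
    [[4, 0.1, -0.5], [0.2, 0.3, 0.5]],
    [[8, 0.1, -0.5], [0.2, 0.3, 0.5]],
    [[10, 0.1, -0.5], [0.2, 0.3, 0.5]],
    [[11, 0.1, -0.5], [0.2, 0.3, 0.5]],
    [[11, 0.1, -0.5], [0.2, 0.3, 0.5]],
    [[11, 0.1, -0.5], [0.2, 0.3, 0.5]],
    [[11, 0.1, -0.5], [0.2, 0.3, 0.5]],
    [[11, 0.1, -0.5], [0.2, 0.3, 0.5]],
  ],
)

```text
t: 5.88
ee_pos: [426.5, -318.1, 61.4]
ee_rot: [-1.821, 1.568, -0.316]
wrist_force: [0.2, -0.4, 0.0]
grip_width: 8.8
```

```bash
python3 held.py red wh_red3; python3 - <<'E'
from h import *
rows(425.5,-317.4,42.5,-3.85)
E
```

```text
pose [ 426.3 -318.    61.3] [-1.796  1.568 -0.292] w 8.7 [-0.2  0.1 -0.5]
y 14 n 375 z mid 1.35 x(down) -8.34
y 22 n 382 z mid 1.49 x(down) -8.5
y 30 n 350 z mid 1.53 x(down) -8.63
y 38 n 239 z mid 1.51 x(down) -8.77
handle end y 76.8 76.8
ROW [1.88, 0.09, 0.06] [0.1, -0.0, 0.2] flip 1 nrows> 0.5 j [ 0.4   0.46  0.2   2.04 -0.15  0.66  2.21] F [-0.2  0.1 -0.5] t 5.9 w 8.7
```

>>> play_rows(
  rows=[
    [[0.5, 0.1, 0.05], [0, 0, 0]],
    [[1, 0.1, 0.05], [0, 0, 0]],
    [[1.5, 0.1, 0.05], [0, 0, 0]],
    [[1.8, 0.1, 0.05], [0, 0, 0]],
    [[1.9, 0.1, 0.05], [0, 0, 0]],
    [[1.9, 0.1, 0.05], [0, 0, 0]],
    [[1.9, 0.1, 0.05], [0, 0, 0]],
    [[1.9, 0.1, 0.05], [0, 0, 0]],
    [[1.9, 0.1, 0.05], [0, 0, 0]],
  ],
)

```text
t: 6.68
ee_pos: [424.9, -317.4, 42.3]
ee_rot: [-1.683, 1.569, -0.178]
wrist_force: [-2.7, 1.3, 5.0]
grip_width: 8.6
```

>>> play_rows(
  rows=[
    [[0, 0, 0], [0, 0, 0]],
    [[0, 0, 0], [0, 0, 0]],
    [[0, 0, 0], [0, 0, 0]],
    [[0, 0, 0], [0, 0, 0]],
    [[0, 0, 0], [0, 0, 0]],
    [[-3, 0, 0], [0, 0, 0]],
    [[-7, 0, 0], [0, 0, 0]],
    [[-11, 0, 0], [0, 0, 0]],
    [[-13, 0, 0], [0, 0, 0]],
    [[-13, 0, 0], [0, 0, 0]],
    [[-13, 0, 0], [0, 0, 0]],
  ],
  hand=0.5,
)

```text
t: 7.6
ee_pos: [425.3, -317.7, 173.5]
ee_rot: [-1.849, 1.566, -0.344]
wrist_force: [-0.4, 0.5, -0.1]
grip_width: 42.5
```

```bash
python3 look.py red 8 red_placed; cat > ov.py <<'E'
from h import *
import sys
z0=dict(red=8,yellow=11,green=14,blue=17)
for n in ['top','side']:
    im=cam(n); save(im,n+sys.argv[1]+'.png'); P=cloud(im)
    for a in sys.argv[2:]:
        c,z=a.split(','); x,f,k,zz=fitcup(P,im['pixels'],c,z0=float(z)); print(n,c,x[:2].round(1),((np.degrees(x[2])+180)%360-180).round(1),round(f,2),k,round(zz,1))
    z=P[...,2]; m=(np.abs(P[...,0]-459)<125)&(np.abs(P[...,1]+319)<90)&(z>15)&(z<25)&~hue(im['pixels'],'red')
    print('tray',cv2.minAreaRect(P[m][:,:2].astype(np.float32)))
E
python3 ov.py 1 red,8 yellow,0 green,0 blue,0
python3 - <<'E'
from h import *
rows(447,-123,150,50.2)
E
```

```text
red [ 459.1 -319.1] -4.250367001852055 11.75 1633 ztop 49.7
grip [ 424.2 -316.5]
pose [ 424.44264096 -317.03603791  172.02852086]
ROW [12.7, 0.05, 0.05] [0.5, 0.0, 0.1] flip 1 nrows> 3.0 j [ 0.36  0.3   0.24  1.96 -0.09  0.9   2.16] F [-0.4  0.5 -0.5] t 7.7 w 42.9
top red [ 457.7 -319.7] -4.9 12.43 177 50.0
top yellow [470.  -95.9] 49.9 1.69 273 45.4
top green [474.   89.6] -24.0 1.67 285 48.8
top blue [649.5  -9.5] 37.2 1.76 317 52.2
tray ((457.6563415527344, -320.2539978027344), (141.94544982910156, 216.0353240966797), 86.0894775390625)
side red [ 459.9 -317.1] -5.0 14.19 122 48.7
side yellow [472.4 -93.6] 50.3 2.74 216 44.0
side green [476.2  92.1] -23.7 1.86 295 47.6
side blue [651.5  -7.1] 37.4 2.51 281 51.2
tray ((460.4902038574219, -317.0975341796875), (145.52761840820312, 215.75135803222656), 86.48246765136719)
ROW [2.1, -1.03, 19.48] [-54.0, 0.1, -0.0] flip 1 nrows> 7.5 j [ 0.36  0.3   0.24  1.96 -0.09  0.9   2.16] F [ 0.2 -0.5  1.2] t 7.8 w 42.6
```

```bash
python3 - <<'E'
from h import *
rows(448.5,-122,130,50.2,-1)
E
```

```text
ROW [4.1, -1.18, 19.58] [126.0, -0.0, -0.1] flip -1 nrows> 17.6 j [ 0.36  0.3   0.24  1.96 -0.09  0.9   2.16] F [ 0.2 -0.5  1.2] t 7.8 w 42.6
```

>>> play_rows(
  rows=[
    [[1, -1.2, 5], [126, 0, 0]],
    [[2, -1.2, 10], [126, 0, 0]],
    [[3, -1.2, 15], [126, 0, 0]],
    [[4, -1.2, 19.6], [126, 0, 0]],
    [[4, -1.2, 19.6], [126, 0, 0]],
    [[4, -1.2, 19.6], [126, 0, 0]],
    [[4, -1.2, 19.6], [126, 0, 0]],
    [[4, -1.2, 19.6], [126, 0, 0]],
    [[4, -1.2, 19.6], [126, 0, 0]],
    [[4, -1.2, 19.6], [126, 0, 0]],
    [[4, -1.2, 19.6], [126, 0, 0]],
    [[4, -1.2, 19.6], [126, 0, 0]],
    [[4, -1.2, 19.6], [126, 0, 0]],
    [[4, -1.2, 19.6], [126, 0, 0]],
    [[4, -1.2, 19.6], [126, 0, 0]],
    [[4, -1.2, 19.6], [126, 0, 0]],
    [[4, -1.2, 19.6], [126, 0, 0]],
    [[4, -1.2, 19.6], [126, 0, 0]],
    [[4, -1.2, 19.6], [126, 0, 0]],
    [[4, -1.2, 19.6], [126, 0, 0]],
  ],
)

```text
t: 9.42
ee_pos: [448.0, -121.6, 130.0]
ee_rot: [-2.677, 1.568, 2.914]
wrist_force: [0.2, -0.1, -0.5]
grip_width: 42.6
```

```bash
sed -i 's/rows(g\[0\]/flip=-1 if pose()[1][:,2]@[-np.sin(x[2]),np.cos(x[2]),0]<0 else 1; rows(g[0]/' look.py; python3 look.py yellow
```

```text
yellow [473.3 -95.4] 50.95162301823427 14.83 1591 ztop 45.2
grip [ 451.3 -122.5]
pose [ 448.12846726 -121.65938481  130.18624873]
ROW [8.97, 0.14, 0.32] [-0.6, -0.1, 0.1] flip -1 nrows> 2.2 j [-0.33  0.29  0.6   2.15 -0.23  0.77 -0.27] F [ 1.  -0.5  0. ] t 9.5 w 42.7
```

View pics/w_yellow.png

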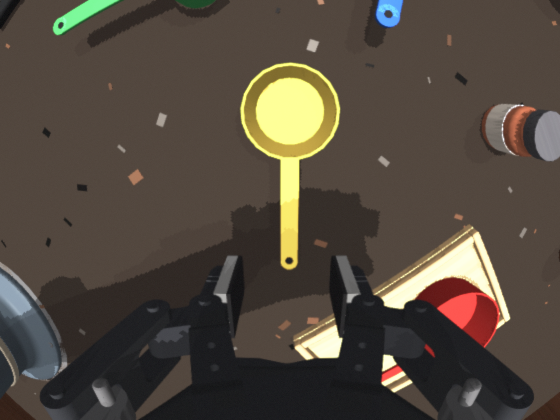

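>>> play_rows(
  rows=[
    [[4, 0.1, 0.2], [-0.5, 0, 0]],
    [[7, 0.1, 0.2], [-0.5, 0, 0]],
    [[8.5, 0.1, 0.2], [-0.5, 0, 0]],
    [[9.1, 0.1, 0.2], [-0.5, 0, 0]],
    [[9.1, 0.1, 0.2], [-0.5, 0, 0]],
    [[9.1, 0.1, 0.2], [-0.5, 0, 0]],
    [[9.1, 0.1, 0.2], [-0.5, 0, 0]],
    [[9.1, 0.1, 0.2], [-0.5, 0, 0]],
    [[9.1, 0.1, 0.2], [-0.5, 0, 0]],
  ],
)

```text
t: 10.22
ee_pos: [450.9, -122.1, 40.2]
ee_rot: [2.628, 1.57, 1.946]
wrist_force: [-0.1, 0.5, 0.7]
grip_width: 42.5
```

>>> play_rows(
  rows=[
    [[0, 0, 0], [0, 0, 0]],
    [[0, 0, 0], [0, 0, 0]],
    [[0, 0, 0], [0, 0, 0]],
    [[0, 0, 0], [0, 0, 0]],
    [[0, 0, 0], [0, 0, 0]],
    [[0, 0, 0], [0, 0, 0]],
    [[0, 0, 0], [0, 0, 0]],
    [[0, 0, 0], [0, 0, 0]],
  ],
  hand=1,
  newtons=60,
)

```text
t: 10.88
ee_pos: [451.0, -122.3, 40.2]
ee_rot: [2.377, 1.57, 1.695]
wrist_force: [0.1, -1.0, 2.8]
grip_width: 10.3
```

>>> play_rows(
  rows=[
    [[-2, 0, 0], [0, 0, 0]],
    [[-5, 0, 0], [0, 0, 0]],
    [[-9, 0, 0], [0, 0, 0]],
    [[-13, 0, 0], [0, 0, 0]],
    [[-13, 0, 0], [0, 0, 0]],
    [[-13, 0, 0], [0, 0, 0]],
    [[-13, 0, 0], [0, 0, 0]],
  ],
)

```text
t: 11.47
ee_pos: [450.3, -121.8, 169.7]
ee_rot: [2.93, 1.569, 2.248]
wrist_force: [-0.6, -0.3, 0.1]
grip_width: 10.5
```

```bash
cat > held2.py <<'E'
from h import *
import sys
c=sys.argv[1]; P,im=wrist(); save(im,sys.argv[2]+'.png')
p,R,o=pose(); print('pose',p.round(1),o['ee_rot'].round(3),'w',round(o['grip_width'],1),o['wrist_force'].round(1),'t',o['t'])
m=hue(im['pixels'],c)&(np.linalg.norm(P-p,axis=-1)<150)
Q=(P[m]-p)@R; Q=Q[(Q[:,0]<-1)&(Q[:,0]>-14)]
W=np.c_[Q[:,2],Q[:,1]]
best=fitpts(np.c_[Q[:,1],Q[:,2]],c); x=best[0]
print('cup in tool (y,z,ang deg): ',x[:2].round(2),np.degrees(x[2]).round(2),'cost',round(best[1],2))
G=np.c_[Q[:,1],Q[:,2],np.ones(len(Q))]; s=np.linalg.lstsq(G,Q[:,0],rcond=None)[0]; print('top plane x = %.4f*y + %.4f*z + %.2f'%tuple(s))
E
python3 held2.py yellow wh_y; python3 - <<'E'
from h import *
rows(424.9,-317.4,170,-4.2,-1)
E
```

```text
pose [ 449.9 -121.8  169.1] [-2.852  1.568  2.749] w 10.7 [ 0.8  1.  -0.8] t 11.5167
cup in tool (y,z,ang deg):  [35.15  0.06] -0.0 cost 1.51
top plane x = 0.0188*y + -0.0005*z + -5.66
ROW [-0.11, -16.75, 10.39] [55.1, -0.1, 0.1] flip -1 nrows> 7.7 j [-0.37  0.23  0.64  2.11 -0.18  0.86 -0.31] F [ 0.8  1.  -0.8] t 11.5 w 10.7
```

>>> play_rows(
  rows=[
    [[0, -16.7, 10.4], [55, 0, 0]],
    [[0, -16.7, 10.4], [55, 0, 0]],
    [[0, -16.7, 10.4], [55, 0, 0]],
    [[0, -16.7, 10.4], [55, 0, 0]],
    [[0, -16.7, 10.4], [55, 0, 0]],
    [[0, -16.7, 10.4], [55, 0, 0]],
    [[0, -16.7, 10.4], [55, 0, 0]],
    [[0, -16.7, 10.4], [55, 0, 0]],
    [[0, -16.7, 10.4], [55, 0, 0]],
    [[0, -16.7, 10.4], [55, 0, 0]],
    [[0, -16.7, 10.4], [55, 0, 0]],
    [[0, -16.7, 10.4], [55, 0, 0]],
  ],
)

```text
t: 12.52
ee_pos: [425.1, -316.7, 168.4]
ee_rot: [-1.944, 1.567, 2.698]
wrist_force: [0.4, 0.7, 0.2]
grip_width: 10.6
```

```bash
python3 held2.py yellow wh_y2; python3 - <<'E'
from h import *
rows(424.3,-317.2,110,-4.4,-1)
E
```

```text
pose [ 425.2 -316.7  168.7] [-1.974  1.567  2.669] w 10.7 [-0.1 -0.5 -0.9] t 12.5667
cup in tool (y,z,ang deg):  [33.97 -1.  ] 359.99 cost 0.77
top plane x = 0.0186*y + -0.0010*z + -4.94
ROW [5.87, -0.07, 0.06] [0.4, -0.1, 0.2] flip -1 nrows> 1.4 j [-0.13  0.41  0.9   1.98 -0.39  0.94 -0.68] F [-0.1 -0.5 -0.9] t 12.6 w 10.7
```

View pics/wh_y2.png

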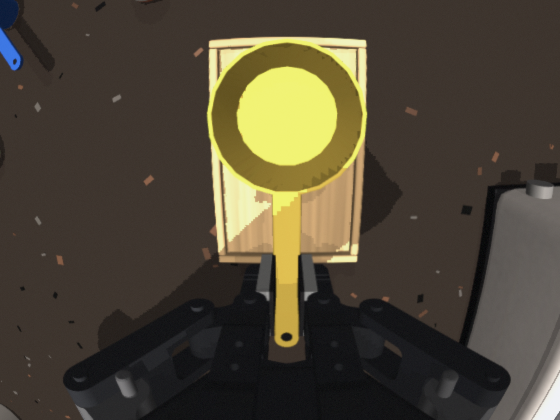

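>>> play_rows(
  rows=[
    [[3, -0.1, 0], [0.3, 0, 0]],
    [[5, -0.1, 0], [0.3, 0, 0]],
    [[6, -0.1, 0], [0.3, 0, 0]],
    [[6, -0.1, 0], [0.3, 0, 0]],
    [[6, -0.1, 0], [0.3, 0, 0]],
    [[6, -0.1, 0], [0.3, 0, 0]],
    [[6, -0.1, 0], [0.3, 0, 0]],
  ],
)

```text
t: 13.15
ee_pos: [424.7, -317.3, 109.9]
ee_rot: [-1.9, 1.57, 2.737]
wrist_force: [0.5, 0.3, -0.3]
grip_width: 10.5
```

```bash
python3 ov.py 2 red,8 ; python3 held2.py yellow wh_y3; python3 - <<'E'
from h import *
rows(424.5,-317.2,53,-4.4,-1)
E
```

```text
top red [ 497.5 -263.4] 134.7 66.11 33 49.8
tray ((506.20013427734375, -323.1204833984375), (140.54202270507812, 119.61767578125), 86.3410873413086)
side red [ 458.9 -318. ] -4.3 26.05 96 48.2
tray ((460.3392333984375, -317.2714538574219), (147.41326904296875, 215.38470458984375), 86.61884307861328)
pose [ 424.5 -316.9  109.5] [-2.046  1.569  2.591] w 10.5 [-0.  -0.6 -0.7] t 13.3
cup in tool (y,z,ang deg):  [34.39 -0.78] 0.03 cost 0.7
top plane x = 0.0187*y + -0.0014*z + -5.29
ROW [5.65, 0.01, 0.04] [0.1, -0.1, 0.1] flip -1 nrows> 1.4 j [-0.07  0.49  0.83  2.03 -0.49  0.83 -0.6 ] F [-0.  -0.6 -0.7] t 13.3 w 10.5
```

Lower to z≈53, then check force.

>>> play_rows(
  rows=[
    [[1.5, 0, 0.05], [0, 0, 0]],
    [[3, 0, 0.05], [0, 0, 0]],
    [[4, 0, 0.05], [0, 0, 0]],
    [[5, 0, 0.05], [0, 0, 0]],
    [[5.4, 0, 0.05], [0, 0, 0]],
    [[5.6, 0, 0.05], [0, 0, 0]],
    [[5.6, 0, 0.05], [0, 0, 0]],
    [[5.6, 0, 0.05], [0, 0, 0]],
    [[5.6, 0, 0.05], [0, 0, 0]],
    [[5.6, 0, 0.05], [0, 0, 0]],
  ],
)

```text
t: 14.13
ee_pos: [424.7, -317.5, 53.9]
ee_rot: [-2.118, 1.57, 2.519]
wrist_force: [-0.6, -0.2, -0.6]
grip_width: 10.1
```

>>> play_rows(
  rows=[
    [[0.1, 0, 0], [0, 0, 0]],
    [[0.1, 0, 0], [0, 0, 0]],
    [[0.1, 0, 0], [0, 0, 0]],
    [[0.1, 0, 0], [0, 0, 0]],
  ],
)

```text
t: 14.47
ee_pos: [424.7, -317.6, 53.0]
ee_rot: [-2.205, 1.57, 2.433]
wrist_force: [-0.4, 0.0, -1.9]
grip_width: 10.3
```

>>> play_rows(
  rows=[
    [[0.1, 0, 0], [0, 0, 0]],
    [[0.1, 0, 0], [0, 0, 0]],
    [[0.1, 0, 0], [0, 0, 0]],
    [[0.1, 0, 0], [0, 0, 0]],
  ],
)

```text
t: 14.8
ee_pos: [424.7, -317.6, 52.0]
ee_rot: [-2.19, 1.57, 2.447]
wrist_force: [-0.2, 0.0, -0.3]
grip_width: 10.6
```

>>> play_rows(
  rows=[
    [[0.1, 0, 0], [0, 0, 0]],
    [[0.1, 0, 0], [0, 0, 0]],
    [[0.1, 0, 0], [0, 0, 0]],
    [[0.1, 0, 0], [0, 0, 0]],
  ],
)

```text
t: 15.13
ee_pos: [424.4, -317.7, 51.2]
ee_rot: [-2.151, 1.57, 2.486]
wrist_force: [-1.9, 1.3, 3.8]
grip_width: 10.6
```

>>> play_rows(
  rows=[
    [[0, 0, 0], [0, 0, 0]],
    [[0, 0, 0], [0, 0, 0]],
    [[0, 0, 0], [0, 0, 0]],
    [[0, 0, 0], [0, 0, 0]],
    [[0, 0, 0], [0, 0, 0]],
    [[-3, 0, 0], [0, 0, 0]],
    [[-7, 0, 0], [0, 0, 0]],
    [[-10, 0, 0], [0, 0, 0]],
    [[-10, 0, 0], [0, 0, 0]],
    [[-10, 0, 0], [0, 0, 0]],
    [[-10, 0, 0], [0, 0, 0]],
  ],
  hand=0.5,
)

```text
t: 16.05
ee_pos: [424.3, -317.1, 150.7]
ee_rot: [-2.413, 1.569, 2.225]
wrist_force: [-0.3, 0.4, -0.3]
grip_width: 42.5
```

```bash
python3 look.py yellow 11 yplaced;  python3 - <<'E'
from h import *
rows(444,103.5,150,-24,-1);rows(444,103.5,150,-24,1)
E
```

```text
yellow [ 458.9 -319.2] -4.246610216190902 1.61 1999 ztop 56.4
grip [ 424.  -316.6]
pose [ 423.99387202 -316.9246068   150.18726572]
ROW [9.87, 0.02, -0.02] [-0.1, -0.1, 0.1] flip -1 nrows> 2.4 j [-0.12  0.43  0.88  2.   -0.43  0.91 -0.65] F [-0.4  1.1 -0.8] t 16.1 w 42.7
ROW [0.1, -1.16, -42.07] [19.7, -0.1, 0.2] flip -1 nrows> 10.1 j [-0.12  0.43  0.88  2.   -0.43  0.91 -0.65] F [-0.4  1.1 -0.8] t 16.1 w 42.7
ROW [0.1, -1.16, -42.07] [-160.3, -0.2, -0.1] flip 1 nrows> 22.4 j [-0.12  0.43  0.88  2.   -0.43  0.91 -0.65] F [-0.4  1.1 -0.8] t 16.1 w 42.7
```

View pics/w_yplaced.png

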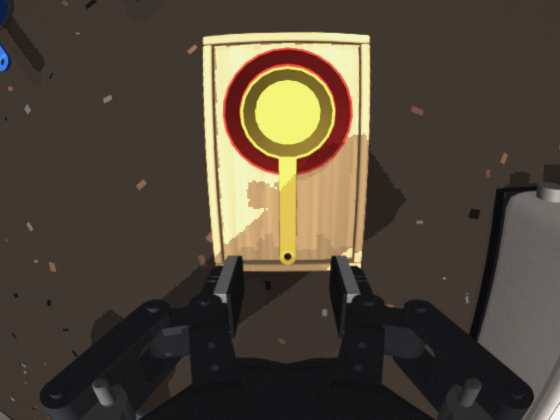

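>>> play_rows(
  rows=[
    [[0, -1.2, -42.3], [19.7, 0, 0]],
    [[0, -1.2, -42.3], [19.7, 0, 0]],
    [[0, -1.2, -42.3], [19.7, 0, 0]],
    [[0, -1.2, -42.3], [19.7, 0, 0]],
    [[0, -1.2, -42.3], [19.7, 0, 0]],
    [[0, -1.2, -42.3], [19.7, 0, 0]],
    [[0, -1.2, -42.3], [19.7, 0, 0]],
    [[0, -1.2, -42.3], [19.7, 0, 0]],
    [[0, -1.2, -42.3], [19.7, 0, 0]],
    [[0, -1.2, -42.3], [19.7, 0, 0]],
    [[0, -1.2, -42.3], [19.7, 0, 0]],
    [[1.5, -1.2, -42.3], [19.7, 0, 0]],
    [[1.5, -1.2, -42.3], [19.7, 0, 0]],
    [[1.5, -1.2, -42.3], [19.7, 0, 0]],
    [[1.5, -1.2, -42.3], [19.7, 0, 0]],
    [[1.5, -1.2, -42.3], [19.7, 0, 0]],
    [[1.5, -1.2, -42.3], [19.7, 0, 0]],
  ],
)

```text
t: 17.52
ee_pos: [444.0, 105.1, 136.3]
ee_rot: [-2.037, 1.568, 2.254]
wrist_force: [-0.0, 0.3, 0.1]
grip_width: 42.2
```

```bash
python3 look.py green
```

```text
green [476.4  91.3] -23.814445039281708 0.45 2965 ztop 49.3
grip [444.4 105.4]
pose [443.94933712 105.21157995 136.2984444 ]
ROW [9.23, 0.06, -0.03] [-0.3, -0.1, 0.2] flip -1 nrows> 2.2 j [-1.17  0.37  1.05  2.17 -0.45  0.83 -1.83] F [-0.  -0.   0.4] t 17.6 w 43.0
```

>>> play_rows(
  rows=[
    [[4, 0.1, 0], [-0.3, 0, 0]],
    [[7, 0.1, 0], [-0.3, 0, 0]],
    [[8.5, 0.1, 0], [-0.3, 0, 0]],
    [[9.3, 0.1, 0], [-0.3, 0, 0]],
    [[9.3, 0.1, 0], [-0.3, 0, 0]],
    [[9.3, 0.1, 0], [-0.3, 0, 0]],
    [[9.3, 0.1, 0], [-0.3, 0, 0]],
    [[9.3, 0.1, 0], [-0.3, 0, 0]],
    [[9.3, 0.1, 0], [-0.3, 0, 0]],
  ],
)

```text
t: 18.32
ee_pos: [445.4, 105.4, 44.2]
ee_rot: [-2.701, 1.567, 1.596]
wrist_force: [0.3, -0.4, -0.2]
grip_width: 42.8
```

>>> play_rows(
  rows=[
    [[0, 0, 0], [0, 0, 0]],
    [[0, 0, 0], [0, 0, 0]],
    [[0, 0, 0], [0, 0, 0]],
    [[0, 0, 0], [0, 0, 0]],
    [[0, 0, 0], [0, 0, 0]],
    [[0, 0, 0], [0, 0, 0]],
    [[0, 0, 0], [0, 0, 0]],
    [[0, 0, 0], [0, 0, 0]],
  ],
  hand=1,
  newtons=60,
)

```text
t: 18.98
ee_pos: [445.3, 105.7, 44.2]
ee_rot: [-2.629, 1.567, 1.669]
wrist_force: [-0.7, 1.5, 3.1]
grip_width: 12.6
```

>>> play_rows(
  rows=[
    [[-2, 0, 0], [0, 0, 0]],
    [[-5, 0, 0], [0, 0, 0]],
    [[-9, 0, 0], [0, 0, 0]],
    [[-13, 0, 0], [0, 0, 0]],
    [[-13, 0, 0], [0, 0, 0]],
    [[-13, 0, 0], [0, 0, 0]],
    [[-13, 0, 0], [0, 0, 0]],
  ],
)

```text
t: 19.57
ee_pos: [444.5, 105.3, 173.6]
ee_rot: [-2.356, 1.566, 1.943]
wrist_force: [-0.0, 0.9, -0.4]
grip_width: 12.4
```

```bash
python3 held2.py green wh_g; python3 - <<'E'
from h import *
rows(424.3,-317,172,-4.25,-1)
E
```

```text
pose [444.2 105.  173.1] [-1.997  1.567  2.301] w 12.2 [-0.7  0.5 -0.6] t 19.6167
cup in tool (y,z,ang deg):  [34.12 -1.01] 360.54 cost 0.36
top plane x = 0.0126*y + 0.0019*z + -5.17
ROW [-0.01, 15.18, 39.43] [-19.5, -0.1, 0.2] flip -1 nrows> 10.1 j [-1.25  0.31  1.12  2.14 -0.36  0.9  -1.89] F [-0.7  0.5 -0.6] t 19.6 w 12.2
```

>>> play_rows(
  rows=[
    [[0, 15.2, 39.5], [-19.7, 0, 0]],
    [[0, 15.2, 39.5], [-19.7, 0, 0]],
    [[0, 15.2, 39.5], [-19.7, 0, 0]],
    [[0, 15.2, 39.5], [-19.7, 0, 0]],
    [[0, 15.2, 39.5], [-19.7, 0, 0]],
    [[0, 15.2, 39.5], [-19.7, 0, 0]],
    [[0, 15.2, 39.5], [-19.7, 0, 0]],
    [[0, 15.2, 39.5], [-19.7, 0, 0]],
    [[0, 15.2, 39.5], [-19.7, 0, 0]],
    [[0, 15.2, 39.5], [-19.7, 0, 0]],
    [[0, 15.2, 39.5], [-19.7, 0, 0]],
    [[0, 15.2, 39.5], [-19.7, 0, 0]],
    [[0, 15.2, 39.5], [-19.7, 0, 0]],
    [[0, 15.2, 39.5], [-19.7, 0, 0]],
    [[0, 15.2, 39.5], [-19.7, 0, 0]],
  ],
)

```text
t: 20.87
ee_pos: [424.5, -315.6, 171.0]
ee_rot: [-2.383, 1.565, 2.261]
wrist_force: [-0.4, -0.5, -0.3]
grip_width: 12.5
```

```bash
python3 held2.py green wh_g2; python3 - <<'E'
from h import *
rows(424.7,-317.5,120,-4,-1)
E
```

```text
pose [ 424.7 -315.7  171.3] [-2.414  1.565  2.231] w 12.4 [ 0.3  0.  -0.7] t 20.9167
cup in tool (y,z,ang deg):  [34.01 -0.69] 0.55 cost 1.1
top plane x = 0.0138*y + -0.0010*z + -4.33
ROW [5.13, 0.03, 0.2] [0.1, -0.2, 0.2] flip -1 nrows> 1.2 j [-0.18  0.43  0.97  1.98 -0.43  0.96 -0.64] F [ 0.3  0.  -0.7] t 20.9 w 12.4
```

>>> play_rows(
  rows=[
    [[3, 0, 0.2], [0.1, -0.2, 0.2]],
    [[5.1, 0, 0.2], [0.1, -0.2, 0.2]],
    [[5.1, 0, 0.2], [0.1, -0.2, 0.2]],
    [[5.1, 0, 0.2], [0.1, -0.2, 0.2]],
    [[5.1, 0, 0.2], [0.1, -0.2, 0.2]],
    [[5.1, 0, 0.2], [0.1, -0.2, 0.2]],
    [[5.1, 0, 0.2], [0.1, -0.2, 0.2]],
    [[5.1, 0, 0.2], [0.1, -0.2, 0.2]],
  ],
)

```text
t: 21.58
ee_pos: [424.9, -317.7, 121.2]
ee_rot: [1.722, 1.569, 0.082]
wrist_force: [-0.5, 0.0, -0.0]
grip_width: 12.3
```

```bash
python3 held2.py green wh_g3; python3 - <<'E'
from h import *
rows(424.7,-317.5,57,-3.8,-1)
E
```

```text
pose [ 424.8 -317.7  121. ] [1.887 1.57  0.247] w 12.3 [ 0.1  0.1 -1.5] t 21.6333
cup in tool (y,z,ang deg):  [34.38 -0.55] 360.53 cost 0.75
top plane x = 0.0119*y + 0.0002*z + -4.78
ROW [6.4, -0.02, -0.01] [-0.2, -0.0, -0.1] flip -1 nrows> 1.5 j [-0.12  0.5   0.9   2.02 -0.51  0.86 -0.57] F [ 0.1  0.1 -1.5] t 21.6 w 12.3
```

>>> play_rows(
  rows=[
    [[1.5, 0, 0], [-0.2, 0, 0]],
    [[3, 0, 0], [-0.2, 0, 0]],
    [[4, 0, 0], [-0.2, 0, 0]],
    [[5, 0, 0], [-0.2, 0, 0]],
    [[5.6, 0, 0], [-0.2, 0, 0]],
    [[6, 0, 0], [-0.2, 0, 0]],
    [[6, 0, 0], [-0.2, 0, 0]],
    [[6, 0, 0], [-0.2, 0, 0]],
    [[6, 0, 0], [-0.2, 0, 0]],
    [[6, 0, 0], [-0.2, 0, 0]],
  ],
)

```text
t: 22.47
ee_pos: [425.2, -318.0, 61.5]
ee_rot: [1.525, 1.569, -0.111]
wrist_force: [-0.6, 0.5, -0.2]
grip_width: 12.3
```

>>> play_rows(
  rows=[
    [[0.1, 0, 0], [0, 0, 0]],
    [[0.1, 0, 0], [0, 0, 0]],
    [[0.1, 0, 0], [0, 0, 0]],
    [[0.1, 0, 0], [0, 0, 0]],
  ],
)

```text
t: 22.8
ee_pos: [425.2, -317.9, 60.6]
ee_rot: [1.532, 1.569, -0.105]
wrist_force: [-0.1, 0.9, 0.0]
grip_width: 12.5
```

>>> play_rows(
  rows=[
    [[0.1, 0, 0], [0, 0, 0]],
    [[0.1, 0, 0], [0, 0, 0]],
    [[0.1, 0, 0], [0, 0, 0]],
    [[0.1, 0, 0], [0, 0, 0]],
  ],
)

```text
t: 23.13
ee_pos: [425.2, -318.0, 59.6]
ee_rot: [1.516, 1.569, -0.121]
wrist_force: [0.0, -0.8, -0.4]
grip_width: 12.0
```

>>> play_rows(
  rows=[
    [[0.1, 0, 0], [0, 0, 0]],
    [[0.1, 0, 0], [0, 0, 0]],
    [[0.1, 0, 0], [0, 0, 0]],
    [[0.1, 0, 0], [0, 0, 0]],
  ],
)

```text
t: 23.47
ee_pos: [425.3, -318.0, 58.6]
ee_rot: [1.487, 1.569, -0.15]
wrist_force: [-0.0, -0.1, 1.3]
grip_width: 12.1
```

>>> play_rows(
  rows=[
    [[0.1, 0, 0], [0, 0, 0]],
    [[0.1, 0, 0], [0, 0, 0]],
    [[0.1, 0, 0], [0, 0, 0]],
    [[0.1, 0, 0], [0, 0, 0]],
  ],
)

```text
t: 23.8
ee_pos: [425.0, -318.2, 57.8]
ee_rot: [1.555, 1.569, -0.082]
wrist_force: [-2.2, 1.1, 5.6]
grip_width: 12.2
```

Contact at 5.6 N; release and rise.

>>> play_rows(
  rows=[
    [[0, 0, 0], [0, 0, 0]],
    [[0, 0, 0], [0, 0, 0]],
    [[0, 0, 0], [0, 0, 0]],
    [[0, 0, 0], [0, 0, 0]],
    [[0, 0, 0], [0, 0, 0]],
    [[-3, 0, 0], [0, 0, 0]],
    [[-7, 0, 0], [0, 0, 0]],
    [[-10, 0, 0], [0, 0, 0]],
    [[-10, 0, 0], [0, 0, 0]],
    [[-10, 0, 0], [0, 0, 0]],
    [[-10, 0, 0], [0, 0, 0]],
  ],
  hand=0.5,
)

```text
t: 24.72
ee_pos: [424.6, -317.5, 157.4]
ee_rot: [2.019, 1.569, 0.383]
wrist_force: [-0.4, -0.2, -1.3]
grip_width: 42.8
```

```bash
python3 look.py green 14 gplaced;  python3 - <<'E'
from h import *
rows(623,-29,140,37.3,-1);rows(623,-29,140,37.3,1)
E
```

```text
green [ 460.  -319.7] -4.06301735713339 4.78 1795 ztop 63.1
grip [ 425.  -317.2]
pose [ 424.28671735 -317.30257469  156.8648604 ]
ROW [9.89, 0.07, -0.01] [0.3, -0.1, -0.0] flip -1 nrows> 2.4 j [-0.16  0.45  0.95  2.   -0.46  0.93 -0.61] F [ 0.5 -0.   0.3] t 24.8 w 42.5
ROW [1.73, 17.93, -30.07] [-41.1, -0.1, -0.1] flip -1 nrows> 8.4 j [-0.16  0.45  0.95  2.   -0.46  0.93 -0.61] F [ 0.5 -0.   0.3] t 24.8 w 42.5
ROW [1.73, 17.93, -30.07] [138.9, -0.1, 0.1] flip 1 nrows> 19.4 j [-0.16  0.45  0.95  2.   -0.46  0.93 -0.61] F [ 0.5 -0.   0.3] t 24.8 w 42.5
```

View pics/w_gplaced.png

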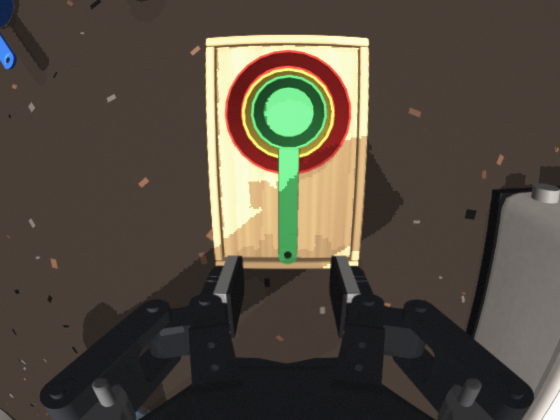

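>>> play_rows(
  rows=[
    [[0, 17.9, -30], [-41, 0, 0]],
    [[0, 17.9, -30], [-41, 0, 0]],
    [[0, 17.9, -30], [-41, 0, 0]],
    [[0, 17.9, -30], [-41, 0, 0]],
    [[0, 17.9, -30], [-41, 0, 0]],
    [[0, 17.9, -30], [-41, 0, 0]],
    [[0, 17.9, -30], [-41, 0, 0]],
    [[0, 17.9, -30], [-41, 0, 0]],
    [[0, 17.9, -30], [-41, 0, 0]],
    [[1.7, 17.9, -30], [-41, 0, 0]],
    [[1.7, 17.9, -30], [-41, 0, 0]],
    [[1.7, 17.9, -30], [-41, 0, 0]],
    [[1.7, 17.9, -30], [-41, 0, 0]],
    [[1.7, 17.9, -30], [-41, 0, 0]],
    [[1.7, 17.9, -30], [-41, 0, 0]],
  ],
)

```text
t: 26.02
ee_pos: [622.5, -30.8, 140.9]
ee_rot: [1.634, 1.569, 0.711]
wrist_force: [0.0, 1.0, -0.2]
grip_width: 43.0
```

```bash
python3 look.py blue
```

```text
blue [653.   -9.8] 37.811798795059815 11.64 1790 ztop 52.7
grip [625.3 -31.2]
pose [622.62376839 -30.55114813 140.92977586]
ROW [9.34, 0.16, 0.22] [-0.7, -0.0, -0.1] flip -1 nrows> 2.2 j [-0.51  0.55  0.69  1.78 -0.42  0.96 -0.56] F [-0.8 -0.3  0.5] t 26.1 w 42.9
```

>>> play_rows(
  rows=[
    [[4, 0.1, 0.1], [-0.5, 0, 0]],
    [[7, 0.1, 0.1], [-0.5, 0, 0]],
    [[8.5, 0.1, 0.1], [-0.5, 0, 0]],
    [[9.4, 0.1, 0.1], [-0.5, 0, 0]],
    [[9.4, 0.1, 0.1], [-0.5, 0, 0]],
    [[9.4, 0.1, 0.1], [-0.5, 0, 0]],
    [[9.4, 0.1, 0.1], [-0.5, 0, 0]],
    [[9.4, 0.1, 0.1], [-0.5, 0, 0]],
    [[9.4, 0.1, 0.1], [-0.5, 0, 0]],
  ],
)

```text
t: 26.82
ee_pos: [625.0, -30.7, 48.2]
ee_rot: [1.29, 1.567, 0.376]
wrist_force: [0.4, -0.1, 0.1]
grip_width: 42.4
```

>>> play_rows(
  rows=[
    [[0, 0, 0], [0, 0, 0]],
    [[0, 0, 0], [0, 0, 0]],
    [[0, 0, 0], [0, 0, 0]],
    [[0, 0, 0], [0, 0, 0]],
    [[0, 0, 0], [0, 0, 0]],
    [[0, 0, 0], [0, 0, 0]],
    [[0, 0, 0], [0, 0, 0]],
    [[0, 0, 0], [0, 0, 0]],
  ],
  hand=1,
  newtons=60,
)

```text
t: 27.48
ee_pos: [625.0, -31.0, 48.3]
ee_rot: [1.235, 1.567, 0.321]
wrist_force: [-0.7, -0.3, 2.0]
grip_width: 13.9
```

>>> play_rows(
  rows=[
    [[-2, 0, 0], [0, 0, 0]],
    [[-5, 0, 0], [0, 0, 0]],
    [[-9, 0, 0], [0, 0, 0]],
    [[-13, 0, 0], [0, 0, 0]],
    [[-13, 0, 0], [0, 0, 0]],
    [[-13, 0, 0], [0, 0, 0]],
    [[-13, 0, 0], [0, 0, 0]],
  ],
)

```text
t: 28.07
ee_pos: [623.8, -30.5, 177.5]
ee_rot: [1.592, 1.568, 0.679]
wrist_force: [0.2, -0.4, -1.5]
grip_width: 13.9
```

```bash
python3 held2.py blue wh_b; python3 - <<'E'
from h import *
rows(424.8,-317.7,176,-4.1,-1)
E
```

```text
pose [623.4 -30.4 176.7] [2.065 1.569 1.151] w 14.3 [-1.  -0.  -1.2] t 28.1167
cup in tool (y,z,ang deg):  [35.42 -0.42] 359.64 cost 0.32
top plane x = 0.0139*y + 0.0033*z + -4.69
ROW [0.0, -33.27, 10.61] [41.8, -0.1, -0.1] flip -1 nrows> 8.4 j [-0.52  0.51  0.71  1.75 -0.39  1.02 -0.58] F [-1.  -0.  -1.2] t 28.1 w 14.3
```

>>> play_rows(
  rows=[
    [[0, -33.3, 10.6], [42, 0, 0]],
    [[0, -33.3, 10.6], [42, 0, 0]],
    [[0, -33.3, 10.6], [42, 0, 0]],
    [[0, -33.3, 10.6], [42, 0, 0]],
    [[0, -33.3, 10.6], [42, 0, 0]],
    [[0, -33.3, 10.6], [42, 0, 0]],
    [[0, -33.3, 10.6], [42, 0, 0]],
    [[0, -33.3, 10.6], [42, 0, 0]],
    [[0, -33.3, 10.6], [42, 0, 0]],
    [[0, -33.3, 10.6], [42, 0, 0]],
    [[0, -33.3, 10.6], [42, 0, 0]],
    [[0, -33.3, 10.6], [42, 0, 0]],
    [[0, -33.3, 10.6], [42, 0, 0]],
  ],
)

```text
t: 29.2
ee_pos: [425.5, -316.1, 175.1]
ee_rot: [-2.869, 1.568, 1.771]
wrist_force: [0.5, 0.0, -0.3]
grip_width: 13.6
```

```bash
python3 - <<'E'
from h import *
print(pose()[0]); rows(424.3,-317.8,130,-4.4,-1)
E
```

```text
[ 425.49252111 -316.06187323  175.13511289]
ROW [4.51, -0.1, 0.19] [0.2, -0.2, 0.0] flip -1 nrows> 1.1 j [-0.18  0.42  0.97  1.98 -0.42  0.96 -0.65] F [ 0.5  0.  -0.3] t 29.2 w 13.6
```

>>> play_rows(
  rows=[
    [[3, -0.1, 0.2], [0.2, -0.2, 0]],
    [[4.5, -0.1, 0.2], [0.2, -0.2, 0]],
    [[4.5, -0.1, 0.2], [0.2, -0.2, 0]],
    [[4.5, -0.1, 0.2], [0.2, -0.2, 0]],
    [[4.5, -0.1, 0.2], [0.2, -0.2, 0]],
    [[4.5, -0.1, 0.2], [0.2, -0.2, 0]],
    [[4.5, -0.1, 0.2], [0.2, -0.2, 0]],
    [[4.5, -0.1, 0.2], [0.2, -0.2, 0]],
  ],
)

```text
t: 29.87
ee_pos: [424.8, -318.1, 130.9]
ee_rot: [0.546, 1.569, -1.1]
wrist_force: [-0.2, -0.3, 0.3]
grip_width: 14.1
```

```bash
python3 held2.py blue wh_b3; python3 - <<'E'
from h import *
rows(424.3,-317.8,67,-4.4,-1)
E
```

```text
pose [ 424.7 -318.   130.7] [ 0.395  1.57  -1.252] w 14.1 [-0.2 -0.7 -0.6] t 29.9167
cup in tool (y,z,ang deg):  [34.48 -1.19] 359.63 cost 0.34
top plane x = 0.0144*y + 0.0015*z + -4.09
ROW [6.37, -0.04, -0.02] [0.1, 0.1, -0.0] flip -1 nrows> 1.5 j [-0.13  0.48  0.91  2.02 -0.49  0.88 -0.59] F [-0.2 -0.7 -0.6] t 29.9 w 14.1
```

View pics/wh_b3.png

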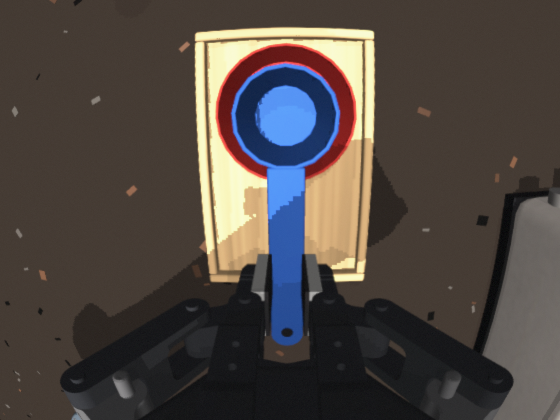

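>>> play_rows(
  rows=[
    [[1.5, 0, 0], [0, 0, 0]],
    [[3, 0, 0], [0, 0, 0]],
    [[4, 0, 0], [0, 0, 0]],
    [[5, 0, 0], [0, 0, 0]],
    [[5.6, 0, 0], [0, 0, 0]],
    [[6.2, 0, 0], [0, 0, 0]],
    [[6.2, 0, 0], [0, 0, 0]],
    [[6.2, 0, 0], [0, 0, 0]],
    [[6.2, 0, 0], [0, 0, 0]],
    [[6.2, 0, 0], [0, 0, 0]],
  ],
)

```text
t: 30.75
ee_pos: [425.0, -318.3, 69.2]
ee_rot: [0.723, 1.569, -0.924]
wrist_force: [1.5, 0.5, 0.2]
grip_width: 14.3
```

>>> play_rows(
  rows=[
    [[0.1, 0, 0], [0, 0, 0]],
    [[0.1, 0, 0], [0, 0, 0]],
    [[0.1, 0, 0], [0, 0, 0]],
    [[0.1, 0, 0], [0, 0, 0]],
  ],
)

```text
t: 31.08
ee_pos: [425.0, -318.3, 68.3]
ee_rot: [0.811, 1.569, -0.836]
wrist_force: [-0.0, -0.3, 1.1]
grip_width: 14.1
```

>>> play_rows(
  rows=[
    [[0.1, 0, 0], [0, 0, 0]],
    [[0.1, 0, 0], [0, 0, 0]],
    [[0.1, 0, 0], [0, 0, 0]],
    [[0.1, 0, 0], [0, 0, 0]],
  ],
)

```text
t: 31.42
ee_pos: [425.1, -318.3, 67.3]
ee_rot: [0.794, 1.569, -0.853]
wrist_force: [-0.6, -0.0, -0.2]
grip_width: 14.0
```

>>> play_rows(
  rows=[
    [[0.1, 0, 0], [0, 0, 0]],
    [[0.1, 0, 0], [0, 0, 0]],
    [[0.1, 0, 0], [0, 0, 0]],
    [[0.1, 0, 0], [0, 0, 0]],
  ],
)

```text
t: 31.75
ee_pos: [425.1, -318.4, 66.3]
ee_rot: [0.78, 1.569, -0.867]
wrist_force: [0.8, 0.9, -0.5]
grip_width: 14.1
```

>>> play_rows(
  rows=[
    [[0.1, 0, 0], [0, 0, 0]],
    [[0.1, 0, 0], [0, 0, 0]],
    [[0.1, 0, 0], [0, 0, 0]],
    [[0.1, 0, 0], [0, 0, 0]],
  ],
)

```text
t: 32.08
ee_pos: [424.9, -318.5, 65.4]
ee_rot: [0.745, 1.569, -0.901]
wrist_force: [-1.1, 0.1, 3.1]
grip_width: 13.9
```

Contact at the expected height; release.

>>> play_rows(
  rows=[
    [[0, 0, 0], [0, 0, 0]],
    [[0, 0, 0], [0, 0, 0]],
    [[0, 0, 0], [0, 0, 0]],
    [[0, 0, 0], [0, 0, 0]],
    [[0, 0, 0], [0, 0, 0]],
    [[-3, 0, 0], [0, 0, 0]],
    [[-7, 0, 0], [0, 0, 0]],
    [[-10, 0, 0], [0, 0, 0]],
    [[-10, 0, 0], [0, 0, 0]],
    [[-10, 0, 0], [0, 0, 0]],
    [[-10, 0, 0], [0, 0, 0]],
  ],
  hand=0.5,
)

```text
t: 33.0
ee_pos: [424.6, -317.7, 165.0]
ee_rot: [1.039, 1.57, -0.607]
wrist_force: [0.3, 1.2, -0.5]
grip_width: 43.1
```

```bash
python3 look.py blue 17 bplaced; python3 - <<'E'
from h import *
rows(500,-50,250,-4.4,-1)
E
```

```text
blue [ 459.9 -319.7] -3.9677760088541163 0.45 3078 ztop 69.9
grip [ 424.9 -317.3]
pose [ 424.27189483 -317.50917432  164.44097206]
ROW [9.99, 0.07, -0.03] [-0.4, 0.0, 0.0] flip -1 nrows> 2.4 j [-0.17  0.44  0.96  1.99 -0.44  0.94 -0.63] F [ 1.1  0.6 -0.9] t 33.0 w 42.6
ROW [-8.57, 5.52, -27.24] [0.1, 0.0, 0.0] flip -1 nrows> 7.0 j [-0.17  0.44  0.96  1.99 -0.44  0.94 -0.63] F [ 1.1  0.6 -0.9] t 33.0 w 42.6
```

View pics/w_bplaced.png

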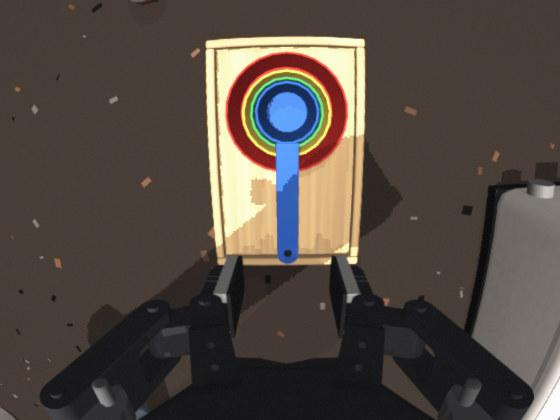

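>>> play_rows(
  rows=[
    [[-4, 0, -5], [0, 0, 0]],
    [[-8, 2, -12], [0, 0, 0]],
    [[-8.5, 5, -27], [0, 0, 0]],
    [[-8.5, 5, -27], [0, 0, 0]],
    [[-8.5, 5, -27], [0, 0, 0]],
    [[-8.5, 5, -27], [0, 0, 0]],
    [[-8.5, 5, -27], [0, 0, 0]],
    [[-8.5, 5, -27], [0, 0, 0]],
    [[-8.5, 5, -27], [0, 0, 0]],
    [[-8.5, 5, -27], [0, 0, 0]],
  ],
)

```text
t: 33.88
ee_pos: [493.8, -52.2, 248.4]
ee_rot: [-0.959, 1.568, -2.605]
wrist_force: [0.0, -0.5, -0.6]
grip_width: 42.6
```

```bash
python3 - <<'E'
from h import *
ims=[cam(n) for n in('top','side')]
for n,im in zip(('top','side'),ims):
    P=cloud(im); z=P[...,2]
    m=(np.hypot(P[...,0]-649,P[...,1]+191)<40)&(z>70)&(z<86); print(n,'jar',P[m].mean(0).round(1),m.sum())
    x,f,k,zz=fitcup(P,im['pixels'],'blue',z0=17); print(x[:2].round(1),np.degrees(x[2]).round(1),round(zz,1),round(f,1))
a=cv2.resize(ims[0]['pixels'][110:310,330:530],None,fx=2,fy=2); b=cv2.resize(ims[1]['pixels'][80:180,200:350],(600,400)); b=b[:,:400]
cv2.imwrite('pics/final.png',np.hstack([a,b])[:,:,::-1])
E
```

```text
top jar [ 642.2 -199.5   77.5] 120
[ 457.5 -320. ] -4.4 69.9 1.8
side jar [ 650.5 -189.3   75.7] 158
[ 457.4 -317.7] 355.5 68.1 20.4
```

View pics/final.png

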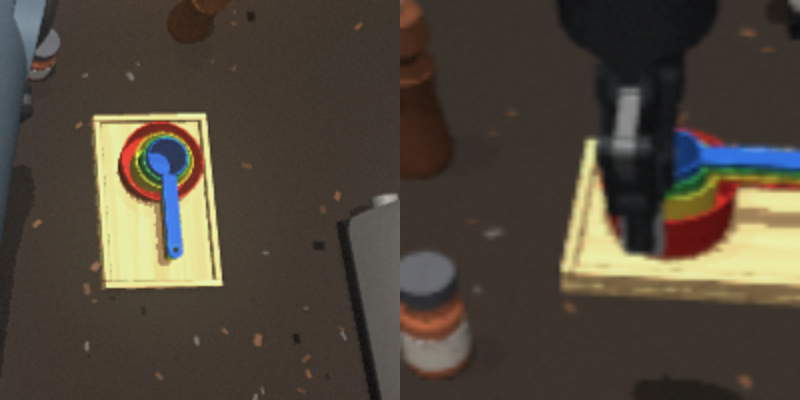

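```bash
python3 -c "
from workcell import robot
print(robot.close_job())"
```

```text
the job is handed in; nothing more can be done
None
```

I stood the red cup in the tray with its handle lengthwise. I then nested the yellow, green and blue cups in it in that order, let go of everything and handed the job in at about 34 s.

- **Seating:** the yellow, green and blue rims measured 56.4, 63.1 and 69.9 mm above the work surface. Fully seated they should be 56.5, 63.0 and 69.5 mm.
- **Handles:** each cup's handle direction came out between −4.0° and −4.3°, so they are lined up one above another. The tray lies at about −3.9°.
- **Centring:** the red cup sits within about 1–2 mm of the tray's centre.
- **Forces:** the wrist force read at most about 6.4 N at the end of any move.
- **Spice jar:** the side camera showed it standing in its original place, to within 0.3 mm.

Two readings in the last check disagreed because the arm partly hid things. The top camera put the jar about 8 mm off in both x and y. The side camera's fit of the blue cup was poor and read its rim about 1.4 mm low. I relied on the unobstructed views.

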